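# Swing out the portafilter fork at the espresso station

### The arm

A 6-joint arm with a two-finger parallel gripper is mounted at the origin on the work surface. World frame = base frame: x ahead of the robot, y to its left, z up, the work surface at z = 0. Lengths are in m, angles in degrees, forces in N, time in s.
With the tool pointing down it reaches from about 0.25 to 0.725 m from the base axis. Payload 9.7 kg.
Tool frame: the origin (TCP) lies midway between the tips of the shut fingers; the grasp point (between the pads) lies 19 mm behind it; z points along the fingers, x is the direction in which the jaws open and shut, and the axes are right-handed (so a half turn about z gives the same grasp; the last joint's range is limited). The gripper opens to 85 mm and grips with 20 to 120 N. Pads are 22 mm wide; open, the fingers measure 114 mm over their backs; the gripper's body (76 mm by 85 mm) begins 54 mm behind the grasp point. The pads swing forward as they close: fully open they stand 13 mm farther back than shut.
Start: joints at [-64.802, 4.979, 10.078, 95.1, 0, 90], TCP at [0.234, -0.498, 0.231] pointing down, gripper open.
Joint ranges: [-179.16, 179.16], [-48.56, 103.87], [-65.8, 70.77], [-126.05, 130.52], [-82.76, 87.17], [-180, 180]. Speed limits (degrees/s): [127.2, 127.2, 147.25, 180, 180, 180].

### API

Orientations are given as [roll, pitch, yaw] about the fixed x, y, z axes, in that order (R = Rz(yaw) Ry(pitch) Rx(roll)).
In Python, from workcell import sensors, camera, get_calibration, bot, recognise, place_of gives the robot as it stands. The module is installed in compiled form; this text tells all that it offers.
- The arm moves only by the tool send_rows, never from a script. Its argument "plan" is a list of rows, each a list of 3 entries, a list of its own where there are three numbers: the shift along the tool's x, y, z normalised to -1 to 1, where 1 is 0.3 m, then the turn, a rotation vector about the tool's x, y, z normalised to -1 to 1, where 1 is pi rad, then the closure, from -1 (fully open) to 1 (shut). In form: [[[x, y, z], [rx, ry, rz], claw], ...]. A call has 1 to 10 rows; each row is the pose to reach, as a shift and turn from the pose commanded when the call began, along the tool's axes at that moment, turning the shorter way round; what a row does not reach only later rows make up. A row lasts 1/10 s, in which the tool goes at most 50 mm and 8.59 degrees, less where a joint would pass 70% of its speed; a pose out of reach is approached as far as the arm can. A call with a number of a shift or a turn outside -1 to 1 is refused whole. A call with a gripper value outside its range is refused whole. The fingers move at their own pace and stop on an object; "force" is the grip in N (left out, the last holds). Time passes only in rows, so rows that repeat a pose let the fingers close. It gives the time, the measured TCP pose, the force and the opening at its end, in the units of the state.
- sensors.get_obs(): the state, without advancing time (a new reading comes with each control period).
- camera(name): name is "scene" or "side" or "wrist"; returns the picture (400x640x3 uint8, blue, green, red); there is no depth.
- get_calibration(name): a dict with "fx", "fy", "cx", "cy" (pixels), "R" (3x3) and "t" (3): a world point X has camera coordinates R X + t. Camera axes: x right, y down, z forward; pixel columns grow to the right and rows downward; lengths in m; the calibration is good to about 2 mm. A picture is of the moment at which its call begins: read the wrist's pose just before it. get_calibration takes no time and is no camera call; for the wrist camera it gives the pose at the moment of the call.
- bot.job_done(): hands the job in, once; it reports no verdict.
Trained networks look in the newest picture that a camera, given by its name, has taken for a name from the list of things; names that differ only in an ending like _2 or _b are one class to them, and where a whole thing is asked for, a point or a joint stands for the part that bears it (a point fixed in the world has none). Each returns a list of dicts, best first, with "p" (0 to 1); they miss things now and then, are a little off and sometimes report something else, mostly with a low value. They report only what shows in the picture. A call takes as long as a camera call.
- recognise(label, camera): "point" ([column, row] in pixels, amid what is visible of it).
- place_of(label, camera): "point" ([column, row] in pixels: a listed point, or the origin of a listed thing).
The state is a dict: "time": time; "q": joint angles; "qd": joint speeds; "joint_efforts": joint torques, N m; "ee_pos": TCP position; "tcp_rot": TCP orientation; "wrist_force": force on the tool from outside, world axes, zero at the start; "torque": the same for the moment, N m; "opening": finger opening in m.
Only numpy, scipy, OpenCV 4.12 (cv2) and the standard library are available. Lean on these libraries where they do the work, as an engineer would, in place of code of your own. Each camera call takes 0.05 s, during which the arm holds its last target. There are 200 camera calls.

### The job

Get the tamping place ready: swing the long, fork-ended portafilter arm out from its folded position, anticlockwise seen from above, until it snaps fully home at the end of its travel, then let go of it. Leave the shorter arm with the round cup disc folded.

Things in the scene. Friction and masses are not known exactly. Their poses are not given: they have to be found in the camera images.
- fork_arm (a joint): Hinge angle (rad) of the arm with a 76 mm wide flat two-pronged fork end (tips 176 mm from the pin). Level 22 mm steel bar, top 64 mm above slab, on a fixed round pedestal. 0 folded; grows anticlockwise seen from above to 1.6 = hard stop, swung out. Starts 0-0.4. Friction (2-3 N at the knob) holds it wherever left up to about 0.9; from about 1.1 its over-centre weight carries it home and keeps it there.
- fork_arm_knob (a point): Point on the axis of the fork arm's upright dark-wood grip knob, 90 mm above the slab, 105 mm from the hinge pin. The knob is a plain cylinder 16 mm in diameter, rising from the bar's top at 64 mm to 109 mm above the slab. It moves with the arm; its x axis points from the pin out along the arm.
- fork_stand_pivot (a point): Point on the hinge axis of the fork arm's pedestal, 90 mm above the slab (the hub itself ends at 70 mm). Fixed; z points up, x is the arm's direction from the pin at joint value 0 (folded), y the direction at joint value 1.57 (swung out).
- cup_arm (a joint): Hinge angle (rad) of a bystander arm: same steel, height, pedestal, hinge and knob (60 mm from its pin), but shorter, ending in a round flat disc 64 mm across (far rim 142 mm from the pin). Its pedestal stands 0.26 m or more to the left or right of the fork arm's. Starts at 0 to 0.2 (folded), grows anticlockwise; to be left folded.

How it is judged:
By the outcome, as a careful person would: the job done as asked, in the order asked, and still so for the second after the job is handed in, with the robot touching nothing.
It also fails if it takes over 34 s, if anything falls off the work surface, if the arm or the gripper's body presses on something with over 40 N, if the wrist force passes 120 N, or if a joint passes its speed limit or range.

## Working session

There is one attempt and no reset: what is moved stays moved. The work goes in short steps, Python scripts to look and compute and a tool call to move; the robot and the scene stay as the last step left them, time stands still between calls to the robot, and variables do not carry over. Pictures are saved under pics/ and viewed, on a budget of 10 in all, crops included, one or two more only if the job needs it, and the job is handed in when it is done.

Besides the shell and the picture viewer there is one more tool, called after ">>>" as name(argument=value, ...), one argument or row to a line, values as JSON. send_rows: Moves the arm, as the interface text tells. Scaled input: -1 to 1 covers 0.3 m each way for a shift and pi rad each way for a turn. Its arguments: {"type":"object","properties":{"plan":{"type":"array"},"force":{"type":"number"}},"required":["plan"]}

```bash
mkdir -p pics
cat > h.py <<'E'
import numpy as np, cv2
from workcell import sensors, camera, get_calibration, bot, recognise, place_of
def ray(cal,p):
    d=np.array([(p[0]-cal['cx'])/cal['fx'],(p[1]-cal['cy'])/cal['fy'],1.])
    R=np.array(cal['R']);t=np.array(cal['t'])
    return -R.T@t, R.T@d
def atz(cal,p,z):
    c,d=ray(cal,p); return c+d*(z-c[2])/d[2]
def proj(cal,X):
    c=np.array(cal['R'])@np.array(X)+np.array(cal['t']); return np.array([cal['fx']*c[0]/c[2]+cal['cx'],cal['fy']*c[1]/c[2]+cal['cy']])
E
python3 - <<'E'
from h import *
for n in ("scene","side"):
    im=camera(n); cv2.imwrite(f"pics/{n}0.png",im); cal=get_calibration(n)
    print(n, ray(cal,(320,200)))
    for l in ("fork_arm_knob","fork_stand_pivot","fork_arm","cup_arm"):
        for f in (place_of,recognise):
            print(l,f.__name__,[(np.round(r['point']),round(r['p'],2),atz(cal,r['point'],.09).round(3)) for r in f(l,n)[:3]])
o=sensors.get_obs();print(o['time'],o['ee_pos'],o['tcp_rot'])
E
```

```text
scene (array([ 1.02988907, -0.00650832,  0.75000997]), array([-0.60109767, -0.02579465, -0.79886074]))
fork_arm_knob call [(array([432., 247.]), 0.86, array([0.625, 0.174, 0.09 ]))]
fork_arm_knob call [(array([421., 248.]), 0.93, array([0.628, 0.154, 0.09 ]))]
fork_stand_pivot call [(array([397., 206.]), 0.96, array([0.54 , 0.117, 0.09 ]))]
fork_stand_pivot call [(array([407., 239.]), 0.87, array([0.61 , 0.132, 0.09 ]))]Traceback (most recent call last):
  File "<stdin>", line 7, in <module>
ValueError: it knows: fork_arm knob, fork_stand_pivot
```

Run:
```python
from h import *
im=camera("side"); cv2.imwrite("pics/side0.png",im); cal=get_calibration("side")
print(ray(cal,(320,200)))
for l in ("fork_arm_knob","fork_stand_pivot"):
    print(l,[(np.round(r['point']),round(r['p'],2),atz(cal,r['point'],.09).round(3)) for r in place_of(l,"side")[:3]])
o=sensors.get_obs();print(o['time'],o['ee_pos'],o['tcp_rot'])
```

```text
(array([ 0.32416623, -0.44196656,  0.71100604]), array([ 0.32616874,  0.53562456, -0.77897193]))
fork_arm_knob [(array([292., 132.]), 0.76, array([0.626, 0.166, 0.09 ]))]
fork_stand_pivot [(array([259., 161.]), 0.72, array([0.532, 0.124, 0.09 ]))]
0.4 [ 0.23415978 -0.49761563  0.23116293] [-1.79999962e+02  1.32426116e-02 -6.48000986e+01]
```

View pics/scene0.png

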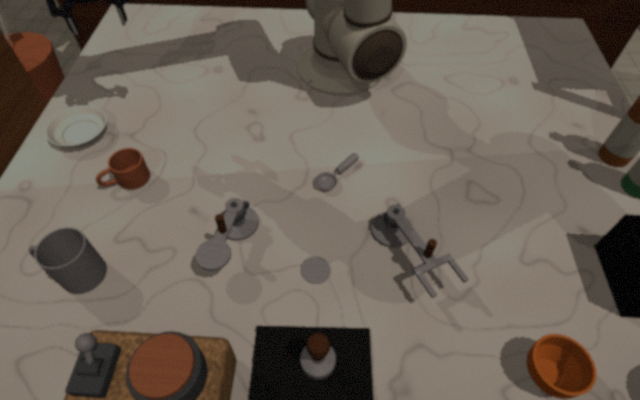

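View pics/side0.png

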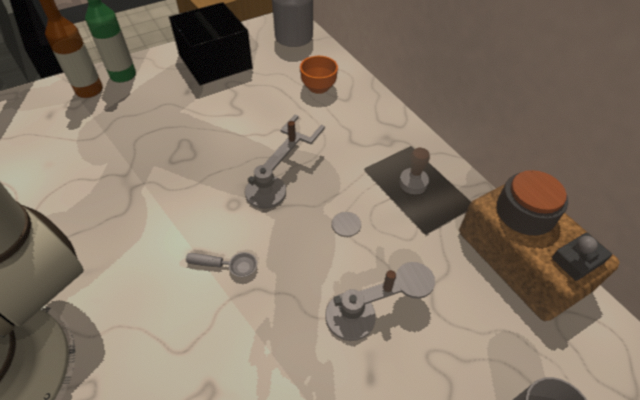

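```bash
cat >> h.py <<'E'
from scipy.spatial.transform import Rotation as Ro
def rel(targets):  # list of (xyz, yaw deg) tool down -> normalised rows
    o=sensors.get_obs();p=np.array(o['ee_pos']);R=Ro.from_euler('xyz',o['tcp_rot'],degrees=True)
    print('t',o['time'],'pos',p.round(4),'rot',np.round(o['tcp_rot'],1),'q',np.round(o['q'],1),'F',np.round(o['wrist_force'],1),'op',o['opening'])
    for X,y in targets:
        d=R.inv().apply(np.array(X)-p)/.3; w=(R.inv()*Ro.from_euler('xyz',[180,0,y],degrees=True)).as_rotvec()/np.pi
        print(np.round(X,3),y,'->',d.round(4),w.round(4))
E
python3 - <<'E'
from h import *
rel([((.43,-.16,.23),-62),((.45,-.1,.23),-62),((.625,.17,.2),-61)])
E
```

```text
t 0.4 pos [ 0.2342 -0.4976  0.2312] rot [-180.     0.   -64.8] q [-64.8   5.   10.1  95.1   0.   90. ] F [-0.6  0.2  0.5] op 0.08523226511209635
[ 0.43 -0.16  0.23] -62 -> [-0.7403 -1.0698  0.004 ] [-0.      0.0001 -0.0156]
[ 0.45 -0.1   0.23] -62 -> [-0.8929 -1.2153  0.0041] [-0.      0.0001 -0.0156]
[0.625 0.17  0.2  ] -61 -> [-1.4589 -2.1263  0.1042] [-0.      0.0001 -0.0211]
```

>>> send_rows(
  plan=[
    [[-0.66,-0.97,0],[0,0,-0.01],-1],
    [[-0.66,-0.97,0],[0,0,-0.01],-1],
    [[-0.66,-0.97,0],[0,0,-0.01],-1],
    [[-0.66,-0.97,0],[0,0,-0.01],-1],
    [[-0.66,-0.97,0],[0,0,-0.01],-1],
    [[-0.66,-0.97,0],[0,0,-0.01],-1],
    [[-0.66,-0.97,0],[0,0,-0.01],-1],
    [[-0.66,-0.97,0],[0,0,-0.01],-1],
    [[-0.66,-0.97,0],[0,0,-0.01],-1],
    [[-0.66,-0.97,0],[0,0,-0.01],-1],
  ],
)

```text
time: 1.4
ee_pos: [0.4129, -0.1952, 0.2313]
tcp_rot: [180.0, -0.0, -63.0]
wrist_force: [-0.1, -0.4, 1.1]
opening: 0.0854
```

Run:
```python
from h import *
rel([((.625,.17,.2),-61)])
```

```text
t 1.4 pos [ 0.4129 -0.1952  0.2313] rot [180.  -0. -63.] q [-25.3  -7.7  -2.4  95.4  -0.  127.7] F [-0.1 -0.4  1.1] op 0.08537444730293545
[0.625 0.17  0.2  ] -61 -> [-0.7642 -1.1825  0.1039] [ 0.0001 -0.0001 -0.0112]
```

>>> send_rows(
  plan=[
    [[-0.65,-0.99,0.0],[0,0,-0.01],-1],
    [[-0.65,-0.99,0],[0,0,-0.01],-1],
    [[-0.65,-0.99,0],[0,0,-0.01],-1],
    [[-0.65,-0.99,0],[0,0,-0.01],-1],
    [[-0.65,-0.99,0],[0,0,-0.01],-1],
    [[-0.65,-0.99,0],[0,0,-0.01],-1],
    [[-0.65,-0.99,0],[0,0,-0.01],-1],
    [[-0.65,-0.99,0],[0,0,-0.01],-1],
    [[-0.65,-0.99,0],[0,0,-0.01],-1],
    [[-0.65,-0.99,0],[0,0,-0.01],-1],
  ],
)

```text
time: 2.4
ee_pos: [0.5892, 0.112, 0.2313]
tcp_rot: [180.0, -0.0, -61.3]
wrist_force: [0.4, -1.1, -0.6]
opening: 0.0856
```

Run:
```python
from h import *
rel([((.626,.17,.2),-61)])
cal=get_calibration("wrist");im=camera("wrist"); cv2.imwrite("pics/w1.png",im)
print(ray(cal,(320,200)))
for l in ("fork_arm_knob","fork_stand_pivot"):
    print(l,[(np.round(r['point']),round(r['p'],2),atz(cal,r['point'],.09).round(4)) for r in place_of(l,"wrist")[:3]])
```

```text
t 2.4 pos [0.5892 0.112  0.2313] rot [180.   -0.  -61.3] q [ 10.8  12.   18.   96.   -0.  162.1] F [ 0.4 -1.1 -0.6] op 0.08560952300803558
[0.626 0.17  0.2  ] -61 -> [-0.1108 -0.2006  0.1043] [ 0.0002 -0.0001 -0.0018]
(array([0.65818049, 0.14925113, 0.37502265]), array([-0.28200285, -0.16322969, -0.94568035]))
fork_arm_knob [(array([280., 112.]), 0.88, array([0.628 , 0.1712, 0.09  ]))]
fork_stand_pivot [(array([283., 226.]), 0.65, array([0.5313, 0.1193, 0.09  ]))]
```

View pics/w1.png

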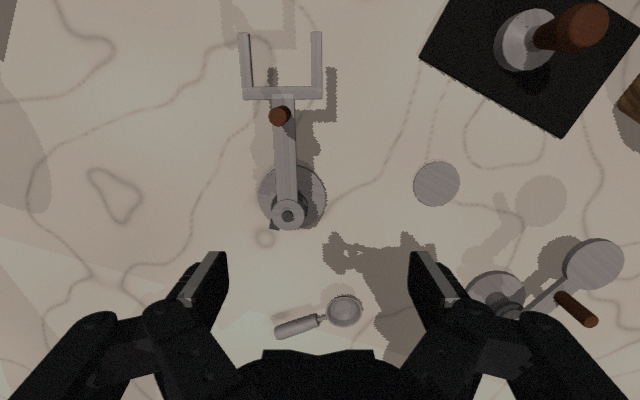

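Run:
```python
from h import *
rel([((.627,.1705,.18),-61.3),((.627,.1705,.075),-61.3)])
cal=get_calibration("wrist")
print(atz(cal,(288,213),.07),atz(cal,(280,114),.105))
```

```text
t 2.55 pos [0.5891 0.1122 0.232 ] rot [-180.    -0.   -61.3] q [ 10.8  12.   18.   96.   -0.  162.1] F [0.4 0.3 0. ] op 0.0855659457940926
[0.627 0.17  0.18 ] -61.3 -> [-0.1099 -0.2041  0.1733] [-0.0002 -0.0001 -0.0002]
[0.627 0.17  0.075] -61.3 -> [-0.1101 -0.2038  0.5233] [-0.0002 -0.0001 -0.0002]
[0.5382745  0.11936447 0.07      ] [0.62853516 0.16939692 0.105     ]
```

>>> send_rows(
  plan=[
    [[-0.11,-0.205,0.1],[0,0,0],-1],
    [[-0.11,-0.205,0.17],[0,0,0],-1],
    [[-0.11,-0.205,0.17],[0,0,0],-1],
    [[-0.11,-0.205,0.24],[0,0,0],-1],
    [[-0.11,-0.205,0.31],[0,0,0],-1],
    [[-0.11,-0.205,0.38],[0,0,0],-1],
    [[-0.11,-0.205,0.45],[0,0,0],-1],
    [[-0.11,-0.205,0.52],[0,0,0],-1],
    [[-0.11,-0.205,0.52],[0,0,0],-1],
    [[-0.11,-0.205,0.52],[0,0,0],0.0],
  ],
)

```text
time: 3.55
ee_pos: [0.6273, 0.1716, 0.0766]
tcp_rot: [-180.0, -0.0, -61.3]
wrist_force: [-0.7, -1.2, -0.0]
opening: 0.0732
```

>>> send_rows(
  plan=[
    [[0,0,0],[0,0,0],0.3],
    [[0,0,0],[0,0,0],0.4],
    [[0,0,0],[0,0,0],0.4],
    [[0,0,0],[0,0,0],0.4],
  ],
  force=20,
)

```text
time: 3.95
ee_pos: [0.6275, 0.1726, 0.0758]
tcp_rot: [-180.0, -0.0, -61.2]
wrist_force: [0.4, 0.6, 0.3]
opening: 0.0255
```

Run:
```python
from h import *
P=np.array([.537,.119])
for a in (29.3,40,60,80):
    rel([((*(P+.1045*np.array([np.cos(np.radians(a)),np.sin(np.radians(a))])),.075),a-90)])
im=camera("wrist"); cv2.imwrite("pics/w2.png",im)
```

```text
t 3.95 pos [0.6275 0.1726 0.0758] rot [-180.    -0.   -61.2] q [ 15.4  18.5   8.6  80.1  -0.  166.6] F [0.4 0.6 0.3] op 0.025536753630364967
[0.628 0.17  0.075] -60.7 -> [0.0081 0.002  0.0027] [-0.0002 -0.0001 -0.0028]
t 3.95 pos [0.6275 0.1726 0.0758] rot [-180.    -0.   -61.2] q [ 15.4  18.5   8.6  80.1  -0.  166.6] F [0.4 0.6 0.3] op 0.025536753630364967
[0.617 0.186 0.075] -50 -> [-0.0565  0.0086  0.0026] [-0.0002 -0.0001 -0.0622]
t 3.95 pos [0.6275 0.1726 0.0758] rot [-180.    -0.   -61.2] q [ 15.4  18.5   8.6  80.1  -0.  166.6] F [0.4 0.6 0.3] op 0.025536753630364967
[0.589 0.209 0.075] -30 -> [-0.1693  0.0523  0.0026] [-2.000e-04 -1.000e-04 -1.733e-01]
t 3.95 pos [0.6275 0.1726 0.0758] rot [-180.    -0.   -61.2] q [ 15.4  18.5   8.6  80.1  -0.  166.6] F [0.4 0.6 0.3] op 0.025536753630364967
[0.555 0.222 0.075] -10 -> [-0.2603  0.132   0.0025] [-2.000e-04 -1.000e-04 -2.844e-01]
```

View pics/w2.png

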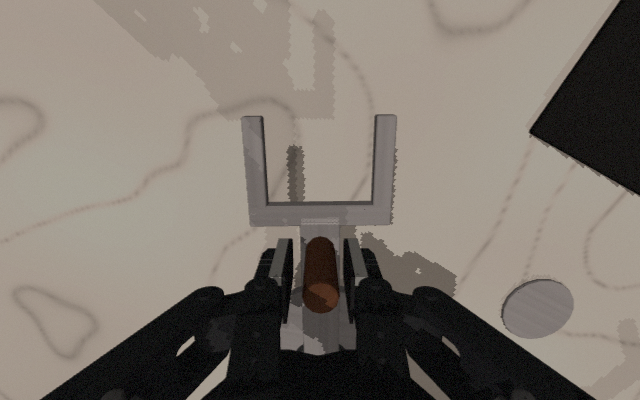

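>>> send_rows(
  plan=[
    [[-0.024,0.001,0],[0,0,-0.022],0.4],
    [[-0.048,0.003,0],[0,0,-0.044],0.4],
    [[-0.072,0.008,0],[0,0,-0.067],0.4],
    [[-0.096,0.0135,0],[0,0,-0.089],0.4],
    [[-0.119,0.021,0],[0,0,-0.111],0.4],
    [[-0.142,0.03,0],[0,0,-0.133],0.4],
    [[-0.1635,0.041,0],[0,0,-0.156],0.4],
    [[-0.185,0.053,0],[0,0,-0.178],0.4],
    [[-0.205,0.0665,0],[0,0,-0.2],0.4],
    [[-0.224,0.0815,0],[0,0,-0.222],0.4],
  ],
)

```text
time: 5.0
ee_pos: [0.5733, 0.2198, 0.0753]
tcp_rot: [180.0, -0.0, -21.1]
wrist_force: [-0.5, -1.0, -0.2]
opening: 0.0256
```

Run:
```python
from h import *
rel([])
cal=get_calibration("wrist");im=camera("wrist"); cv2.imwrite("pics/w3.png",im)
for l in ("fork_arm_knob",):
    print(l,[(np.round(r['point']),round(r['p'],2),atz(cal,r['point'],.09).round(4)) for r in place_of(l,"wrist")[:3]])
```

```text
t 5.0 pos [0.5733 0.2198 0.0753] rot [180.   -0.  -21.1] q [ 21.   13.5   2.4  79.   -0.  132.1] F [-0.5 -1.  -0.2] op 0.02562830737786058
fork_arm_knob [(array([325., 275.]), 0.68, array([0.5755, 0.2148, 0.09  ]))]
```

View pics/w3.png

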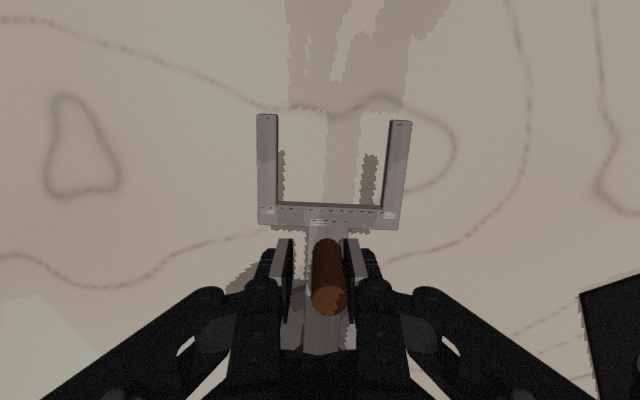

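>>> send_rows(
  plan=[
    [[-0.018,0.0005,0],[0,0,-0.0167],0.4],
    [[-0.036,0.002,0],[0,0,-0.033],0.4],
    [[-0.0545,0.004,0],[0,0,-0.05],0.4],
    [[-0.072,0.008,0],[0,0,-0.067],0.4],
    [[-0.09,0.012,0],[0,0,-0.083],0.4],
    [[-0.108,0.017,0],[0,0,-0.1],0.4],
    [[-0.125,0.023,0],[0,0,-0.117],0.4],
    [[-0.142,0.03,0],[0,0,-0.133],0.4],
  ],
)

```text
time: 5.9
ee_pos: [0.5305, 0.2267, 0.0753]
tcp_rot: [-180.0, 0.0, 2.7]
wrist_force: [-0.5, 0.2, 0.3]
opening: 0.0256
```

Run:
```python
from h import *
rel([])
cal=get_calibration("wrist");im=camera("wrist"); cv2.imwrite("pics/w4.png",im)
for l in ("fork_arm_knob",):
    print(l,[(np.round(r['point']),round(r['p'],2),atz(cal,r['point'],.09).round(4)) for r in place_of(l,"wrist")[:3]])
```

```text
t 5.9 pos [0.5305 0.2267 0.0753] rot [-180.     0.     2.7] q [ 23.1   8.4  -3.4  78.2   0.  110.4] F [-0.5  0.2  0.3] op 0.02561151255826193
fork_arm_knob [(array([305., 273.]), 0.98, array([0.5246, 0.2232, 0.09  ]))]
```

View pics/w4.png

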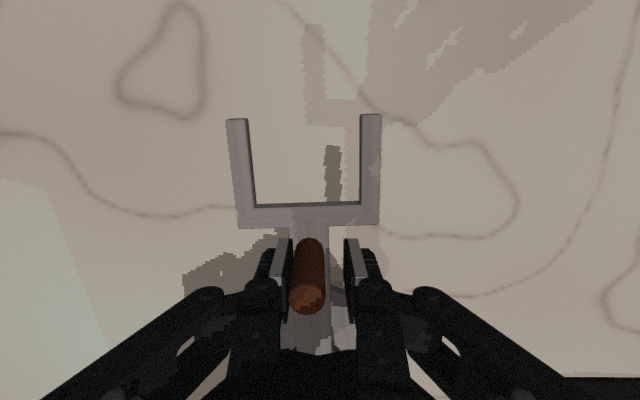

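>>> send_rows(
  plan=[
    [[-0.018,0.0005,0],[0,0,-0.0167],0.4],
    [[-0.036,0.002,0],[0,0,-0.033],0.4],
    [[-0.0545,0.004,0],[0,0,-0.05],0.4],
    [[-0.0545,0.004,0],[0,0,-0.05],0.4],
  ],
)

```text
time: 6.4
ee_pos: [0.5138, 0.2244, 0.0752]
tcp_rot: [180.0, 0.1, 11.6]
wrist_force: [-4.9, -1.3, 1.9]
opening: 0.0253
```

Run:
```python
from h import *
rel([])
cal=get_calibration("wrist");im=camera("wrist"); cv2.imwrite("pics/w5.png",im)
for l in ("fork_arm_knob",):
    print(l,[(np.round(r['point']),round(r['p'],2),atz(cal,r['point'],.09).round(4)) for r in place_of(l,"wrist")[:3]])
```

```text
t 6.4 pos [0.5138 0.2244 0.0752] rot [1.80e+02 1.00e-01 1.16e+01] q [ 23.6   6.3  -5.7  78.    0.  102. ] F [-4.9 -1.3  1.9] op 0.025323834812250718
fork_arm_knob [(array([304., 275.]), 0.56, array([0.5085, 0.219 , 0.09  ]))]
```

>>> send_rows(
  plan=[
    [[-0.018,0.0005,0],[0,0,-0.0167],0.4],
    [[-0.036,0.002,0],[0,0,-0.033],0.4],
    [[-0.0545,0.004,0],[0,0,-0.05],0.4],
    [[-0.0545,0.004,0],[0,0,-0.05],0.4],
  ],
)

```text
time: 6.9
ee_pos: [0.4988, 0.2202, 0.0755]
tcp_rot: [180.0, -0.0, 20.6]
wrist_force: [0.5, -0.8, -0.3]
opening: 0.0259
```

Run:
```python
from h import *
rel([])
cal=get_calibration("wrist");im=camera("wrist"); cv2.imwrite("pics/w6.png",im)
for l in ("fork_arm_knob",):
    print(l,[(np.round(r['point']),round(r['p'],2),atz(cal,r['point'],.09).round(4)) for r in place_of(l,"wrist")[:3]])
```

```text
t 6.9 pos [0.4988 0.2202 0.0755] rot [180.   -0.   20.6] q [23.8  4.1 -8.1 77.8 -0.  93.2] F [ 0.5 -0.8 -0.3] op 0.025873219707115848
fork_arm_knob []
```

View pics/w6.png

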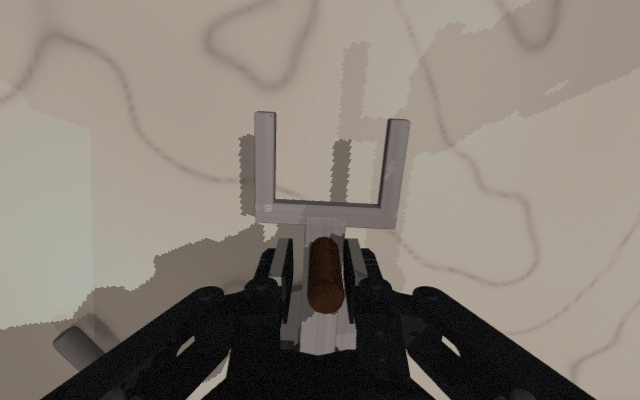

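>>> send_rows(
  plan=[
    [[-0.007,0,0],[0,0,-0.006],0.4],
    [[-0.014,0.0003,0],[0,0,-0.012],0.4],
    [[-0.014,0.0003,0],[0,0,-0.012],0.4],
  ],
)

```text
time: 7.3
ee_pos: [0.4971, 0.2193, 0.0754]
tcp_rot: [180.0, -0.3, 22.9]
wrist_force: [13.7, 3.3, -6.7]
opening: 0.0254
```

>>> send_rows(
  plan=[
    [[0.012,0,0],[0,0,0],0.4],
    [[0.012,0,0],[0,0,0],0.1],
    [[0.012,0,0],[0,0,0],-0.2],
    [[0.012,0,0],[0,0,0],-0.2],
    [[0.012,0,-0.1],[0,0,0],-0.2],
    [[0.012,0,-0.2],[0,0,0],-0.2],
    [[0.012,0,-0.35],[0,0,0],-0.2],
    [[0.012,0,-0.5],[0,0,0],-0.2],
    [[0.012,0.0,-0.5],[0,0,0],-0.2],
  ],
)

```text
time: 8.2
ee_pos: [0.4993, 0.2207, 0.2319]
tcp_rot: [-180.0, -0.5, 22.9]
wrist_force: [0.6, -0.4, -0.1]
opening: 0.0511
```

>>> send_rows(
  plan=[
    [[0,0.17,0],[0,0,0],-0.2],
    [[0,0.33,0],[0,0,0],-0.2],
    [[0,0.4,0],[0,0,0],-0.2],
    [[0,0.4,0],[0,0,0],-0.2],
  ],
)

```text
time: 8.6
ee_pos: [0.5451, 0.107, 0.2248]
tcp_rot: [180.0, 0.0, 22.7]
wrist_force: [0.4, 0.4, 0.1]
opening: 0.0512
```

Run:
```python
from h import *
rel([])
for n in ("wrist","scene"):
    cal=get_calibration(n);im=camera(n); cv2.imwrite(f"pics/f_{n}.png",im)
    for l in ("fork_arm_knob","fork_stand_pivot"):
        print(n,l,[(np.round(r['point']),round(r['p'],2),atz(cal,r['point'],.09).round(4)) for r in place_of(l,n)[:3]])
a=cv2.imread("pics/f_wrist.png");b=cv2.imread("pics/f_scene.png")
cv2.imwrite("pics/f.png",cv2.resize(np.vstack([a,b]),(480,600)))
```

```text
t 8.6 pos [0.5451 0.107  0.2248] rot [180.    0.   22.7] q [11.1  5.6 10.1 94.5 -0.  78.5] F [0.4 0.4 0.1] op 0.05124594074297203
wrist fork_arm_knob [(array([322.,  40.]), 0.83, array([0.5023, 0.2181, 0.09  ]))]
wrist fork_stand_pivot [(array([310., 170.]), 0.94, array([0.5342, 0.1147, 0.09  ]))]
scene fork_arm_knob [(array([449., 193.]), 0.78, array([0.5007, 0.2182, 0.09  ]))]
scene fork_stand_pivot [(array([399., 202.]), 0.92, array([0.5288, 0.1216, 0.09  ]))]
```

View pics/f.png

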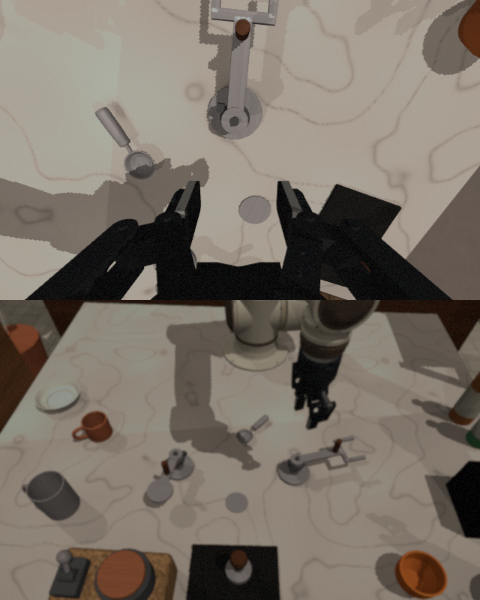

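```bash
python3 -c "
from workcell import bot
print(bot.job_done())"
```

```text
the job is handed in; nothing more can be done
None
```

The fork arm is swung out to its end stop and released, and the job was handed in at about 8.8 s on the robot's clock. There is no verdict back.

I caged the knob loosely between the fingers and led it anticlockwise from about 29° to 109° as seen from above. Its own weight carried it ahead in the last stretch. I then backed off, opened the fingers and lifted clear.

**Last checks:**
- **End stop:** a small extra push met about 14 N, well above the 2–3 N of friction, so the arm was against its stop.
- **Position after release:** both the wrist and scene cameras put the knob at about (0.50, 0.218). That implies the arm started at about 0.2 rad, within the stated 0–0.4. The joint angle itself I could not read directly.
- **Cup arm:** it looks still folded and unmoved in the final scene picture.
- **Robot:** it is clear of everything, with the wrist force near zero.

**What disagreed:** the network missed the knob in one late close-up, so I judged that step from the picture. Its pivot estimates also spread by about 1 cm, which the loose hold allowed for.

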